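# Flip the drill template over onto the bar

### The arm

A 6-joint arm with a two-finger parallel gripper is mounted at the origin on the work surface. World frame = base frame: x ahead of the robot, y to its left, z up, the work surface at z = 0. Lengths are in mm, angles in rad, forces in N, time in s.
With the tool pointing down it reaches from about 300 to 875 mm from the base axis. Payload 4.2 kg.
Tool frame: the origin (TCP) lies between the finger pads; the fingertips stand 8 mm ahead of it and the grasp point (between the pads) lies 11 mm behind it; y points along the fingers, x is the direction in which the jaws open and shut, and the axes are right-handed (so a half turn about y gives the same grasp; the last joint's range is limited). The gripper opens to 85 mm and grips with 20 to 120 N. Pads are 22 mm wide; open, the fingers measure 114 mm over their backs; the gripper's body (76 mm by 85 mm) begins 54 mm behind the grasp point. The pads swing forward as they close: fully open they stand 13 mm farther back than shut.
Start: joints at [1.265, 0.32, 1.565, -0, 1.257, -0.02], TCP at [162.108, 551.69, 239.338] pointing down, gripper open.
Joint ranges: [-3.11, 3.11], [-0.84, 2.01], [0.21, 2.61], [-1.34, 4.49], [0.05, 2.63], [-2.56, 2.56]. Speed limits (rad/s): [2.57, 2.57, 3.14, 3.14, 3.14, 3.14].

### API

Orientations are given as [roll, pitch, yaw] about the fixed x, y, z axes, in that order (R = Rz(yaw) Ry(pitch) Rx(roll)).
In Python, from plant import r gives the robot as it stands.
- The arm moves only by the shell command python3 -m inch 'ROWS' [OPENING] [FORCE]. ROWS is JSON, a list of rows, each a list of 6 numbers: the shift along the tool's x, y, z as a fraction of full scale, then the turn, a rotation vector about the tool's x, y, z as a fraction of full scale. A call has 1 to 10 rows; each row is the pose to reach, as a shift and turn from the pose commanded when the call began, along the tool's axes at that moment, turning the shorter way round; what a row does not reach only later rows make up. Full scale, the value 1, is 0.25 m for a shift and 180 degrees for a turn. A row lasts 1/8 s, in which the tool goes at most 62.5 mm and 10.7 degrees, less where a joint would pass 70% of its speed; a pose out of reach is approached as far as the arm can. A call with a number of a shift or a turn outside -1 to 1 is refused whole. A call with a gripper value outside its range is refused whole. OPENING is the gripper command: -1 is fully open, 1 is shut, values between are in proportion, set as the call begins (- or left out, the last holds). The fingers move at their own pace and stop on an object; FORCE is the grip in N (left out, the last holds). Time passes only in rows, so rows that repeat a pose let the fingers close. It gives the time, the measured TCP pose, the force and the opening at its end, in the units of the state.
- r.get_obs(): the state, without advancing time (a new reading comes with each control period).
- r.snapshot(name): name is "scene" or "top" or "wrist"; returns a dict with "frame" (420x560x3 uint8, red, green, blue), "fx", "fy", "cx", "cy" (pixels), "k1" (the pictures are not rectified: a ray, as slopes to the right and down, at radius r is drawn at 1 + k1 r^2 times it, then the intrinsics apply), "eye" and "rotation" of the camera in the world. Camera axes: x right, y up, looking along -z (the intrinsics and any distortion apply to the point x, -y, -z); pixel columns grow to the right and rows downward; lengths in mm; the calibration is good to about 2 mm. A picture is of the moment at which its call begins. There is no depth.
- r.job_done(): hands the job in, once; it reports no verdict.
The state is a dict: "t": time; "joint_positions": joint angles; "joint_velocities": joint speeds; "joint_efforts": joint torques, N m; "eef_pos": TCP position; "eef_rot": TCP orientation; "wrist_force": force on the tool from outside, world axes, zero at the start; "wrist_torque": the same for the moment, N m; "gripper_width": opening from 0.0 (shut) to 1.0 (fully open).
Only numpy, scipy, OpenCV 4.12 (cv2) and the standard library are available. Lean on these libraries where they do the work, as an engineer would, in place of code of your own. Each camera call takes 0.05 s, during which the arm holds its last target.

### The job

On the small plywood jig an aluminium drill template stands slightly ajar on a stiff hinge, on the right-hand side as the robot sees it. With the fingertips, never gripping it, push its free edge up and over the hinge and then press it down on the left-hand side until it lies flat over the bar in the black nest. Do not slam it, leave the bar lying in its channel and do not disturb the bracket, the cup or the screwdriver.

Things in the scene. Friction and masses are not known exactly. Their poses are not given: they have to be found in the camera images.
- spine (a point): Middle of the hinge line of the fixed jig, 62 mm above the table. Its x axis points horizontally across the hinge from the template's starting side (-x, to the robot's right) to the nest side (+x, to its left); y runs along the hinge; z up. At y = +-67 to +-85 mm stand the two black hinge blocks, up to 75 mm above the table.
- jig: The fixed jig; origin on the table under the hinge line's middle, axes as spine. Plywood board 18 mm thick, x = -80 to 120 mm, y = +-95 mm. At x = -35, y = +-35 mm two black posts 18 mm thick, up to 58 mm above the table. Black nest block x = 20 to 90 mm, 130 mm long in y, its top 58 mm above the table.
- template (a joint): Angle of the template about the hinge (rad): 0 = flat on the right-hand side (over the two posts), pi/2 = upright, pi = flat on the nest on the left-hand side, where it stops hard. The hinge is stiff: the template stays wherever it is left and does not fall by itself; moving it takes up to about 4 N at the free edge.
- free_edge (a point): Middle of the template's free edge, 105 mm from the hinge line. It turns with the template: x lies in the plate, from free edge to hinge; z is up when the template is flat on its starting side. The plate is 8 mm thick (hinge line in its mid-plane), but 2 mm in the last 3 mm at this edge. On the starting side only the board is beneath its outer 60 mm.
- middle (a point): Centre of the template, 55 mm from the hinge line, in its mid-plane; axes as free_edge. The template is a rigid aluminium plate, 120 mm long along the hinge, with a row of four dark drill bushes along its middle. The face that starts underneath (under_face) is the one to push against and ends on top; the other is upper_face.
- bar: Loose square aluminium bar 12 x 150 x 12 mm (long in its y), lying along the hinge in the nest's 14 mm wide channel, 55 mm beyond the hinge line, its top 56 mm above the table. Origin at the middle of its underside. To be left alone.
- bracket: Loose black printed bracket, foot 60 x 44 mm, two cheeks up to 45 mm high; origin under its centre. Bystander beside the jig.
- cup: Loose open grey plastic cup, 68 mm across and 60 mm high; origin under its centre. Bystander beside the jig.
- driver: Loose black-handled screwdriver 170 mm long lying along its x, about 30 mm thick; origin under its middle. Bystander beyond the nest.

How it is judged:
By the outcome, as a careful person would: the job done as asked, in the order asked, and still so for the second after the job is handed in, with the robot touching nothing.
It also fails if it takes over 42 s, if anything falls off the work surface, if the arm or the gripper's body presses on something with over 40 N, if the wrist force passes 120 N, or if a joint passes its speed limit or range.

## Working session

There is one attempt and no reset: what is moved stays moved. The work goes in short steps, Python scripts to look and compute and a shell command to move; the robot and the scene stay as the last step left them, time stands still between calls to the robot, and variables do not carry over. Pictures are saved under pics/ and viewed, and the job is handed in when it is done.

```bash
ls; mkdir -p pics
python3 - <<'E'
from plant import r
import cv2
print(r.get_obs())
for n in ("scene","top","wrist"):
    s=r.snapshot(n); cv2.imwrite(f"pics/{n}0.png",cv2.cvtColor(s["frame"],cv2.COLOR_RGB2BGR))
    print(n,{k:v for k,v in s.items() if k!="frame"})
E
```

```text
pics
{'t': 0.0, 'joint_positions': array([ 1.26497420e+00,  3.20302643e-01,  1.56565366e+00,  2.20017628e-06,
        1.25736211e+00, -2.00264793e-02]), 'joint_velocities': array([1.90516936e-03, 2.52769527e-03, 1.78415795e-04, 7.81840774e-05,
       7.54115571e-04, 3.25144609e-03]), 'joint_efforts': array([-4.52202639e-04, -4.15527213e+01, -2.34160012e+01,  4.08704341e-05,
        8.10810045e-03,  2.33190201e-05]), 'eef_pos': array([161.98536871, 551.25338175, 238.4859013 ]), 'eef_rot': array([-1.57075968,  0.00172538,  1.28500003]), 'wrist_force': array([ 0.38555421, -0.07816233, -0.12211617]), 'wrist_torque': array([-0.03571662, -0.00421   , -0.02253225]), 'gripper_width': 1.000485600471908}
scene {'fx': 444.0360087981041, 'fy': 444.0360087981041, 'cx': 278.56654769949, 'cy': 199.5429462699778, 'k1': -0.0997004085616113, 'eye': array([990.99725757, 206.96909574, 746.56101166]), 'rotation': array([0.55493129, 0.00213014, 1.83165379])}
top {'fx': 384.7751901133406, 'fy': 384.7751901133406, 'cx': 284.7610460808416, 'cy': 217.85777592033435, 'k1': -0.11220608325062884, 'eye': array([504.77330627,  74.30392118, 714.49516628]), 'rotation': array([ 0.11943004,  0.01914448, -1.5497112 ])}
wrist {'fx': 356.49758879175045, 'fy': 356.49758879175045, 'cx': 280.52604616210107, 'cy': 211.38710501844773, 'k1': 0.0036412255504530535, 'eye': array([ 82.71112947, 574.87652123, 372.47886815]), 'rotation': array([-3.24567467e-01,  1.04395322e-03,  1.28370758e+00])}
```

View pics/scene0.png

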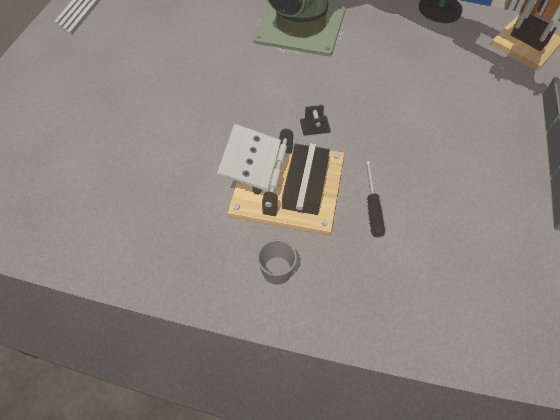

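View pics/top0.png

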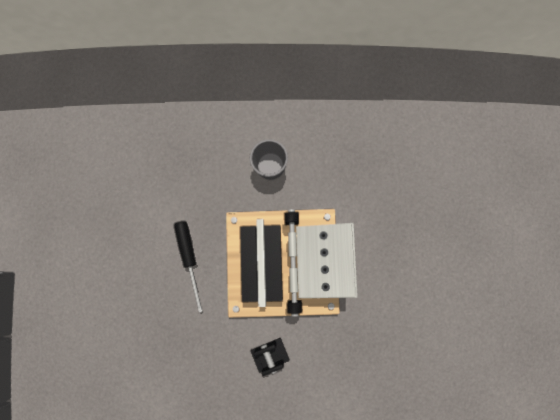

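View pics/wrist0.png

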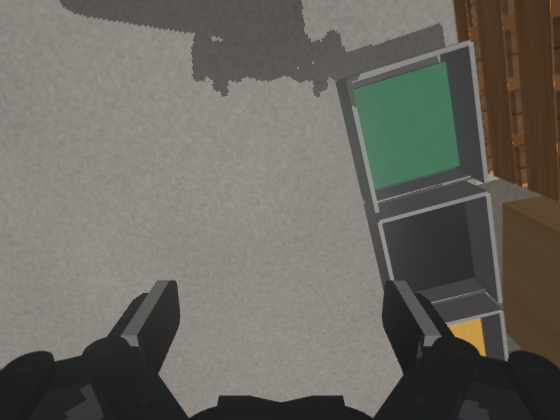

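The scene view shows the jig around (290,185), with the template raised towards upper left. In the top view the board spans columns 227–340 and rows 210–318, with the hinge at column ~293. I'll enlarge the top view to get precise points.

```bash
cat > h.py <<'E'
import numpy as np, cv2
from scipy.spatial.transform import Rotation as R
def cam(s):
    K=np.array([[s["fx"],0,s["cx"]],[0,s["fy"],s["cy"]],[0,0,1.]]); D=np.array([s["k1"],0,0,0.])
    return K,D,np.array(s["eye"]),R.from_euler("xyz",s["rotation"]).as_matrix()
def ray(s,p):
    K,D,e,M=cam(s); q=cv2.undistortPoints(np.array(p,float).reshape(-1,1,2),K,D).reshape(-1,2)
    d=np.c_[q[:,0],-q[:,1],-np.ones(len(q))]@M.T
    return e,d/np.linalg.norm(d,axis=1)[:,None]
def onz(s,p,z):
    e,d=ray(s,p); return e+d*((z-e[2])/d[:,2])[:,None]
def proj(s,P):
    K,D,e,M=cam(s); c=(np.atleast_2d(P)-e)@M; c=c*[1,-1,-1]
    return cv2.projectPoints(c.reshape(-1,1,3),np.zeros(3),np.zeros(3),K,D)[0].reshape(-1,2)
def tri(s1,p1,s2,p2):
    a,u=ray(s1,p1);b,v=ray(s2,p2);out=[]
    for i in range(len(u)):
        t=np.linalg.lstsq(np.c_[u[i],-v[i]],b-a,rcond=None)[0]
        A=a+t[0]*u[i];B=b+t[1]*v[i];out.append([*((A+B)/2),np.linalg.norm(A-B)])
    return np.array(out)
def crop(s,x0,y0,w,h,k,name):
    f=cv2.cvtColor(s["frame"],cv2.COLOR_RGB2BGR)[y0:y0+h,x0:x0+w]
    cv2.imwrite(name,cv2.resize(f,None,fx=k,fy=k,interpolation=cv2.INTER_CUBIC))
E
python3 - <<'E'
from plant import r
from h import *
import pickle
t=r.snapshot("top");s=r.snapshot("scene")
pickle.dump((t,s),open("s0.pkl","wb"))
crop(t,210,190,160,140,4.8,"pics/t1.png"); crop(s,205,115,160,120,4.8,"pics/s1.png")
# board by colour
hsv=cv2.cvtColor(t["frame"],cv2.COLOR_RGB2HSV)
m=cv2.inRange(hsv,(8,90,120),(28,255,255)); m=cv2.bitwise_and(m,m)
ys,xs=np.nonzero(m); k=(xs>200)&(xs<360)&(ys>190)&(ys<330)
pts=np.c_[xs,ys][k].astype(np.float32); b=onz(t,pts,18)
print(cv2.minAreaRect(b[:,:2].astype(np.float32)))
print(cv2.boxPoints(cv2.minAreaRect(pts)), onz(t,cv2.boxPoints(cv2.minAreaRect(pts)),18))
E
```

```text
((507.0172424316406, 93.58272552490234), (188.72994995117188, 197.2823486328125), 2.9596221446990967)
[[224.93155 212.41211]
 [334.84616 208.80835]
 [338.28403 313.66284]
 [228.36942 317.2666 ]] [[596.07772839 199.52763015  18.        ]
 [606.44304182  -1.78754133  18.        ]
 [417.94970152  -9.60522566  18.        ]
 [406.8841375  186.6213572   18.        ]]
```

View pics/t1.png

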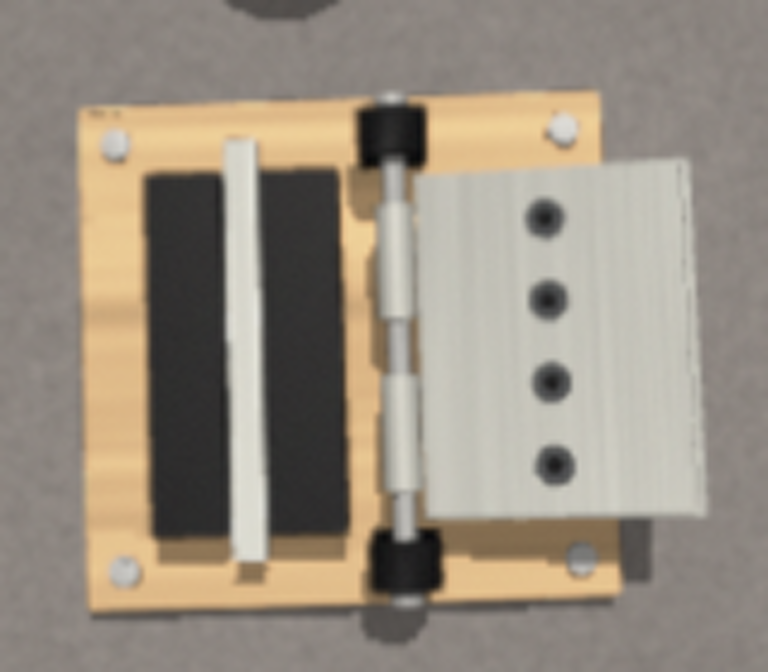

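View pics/s1.png

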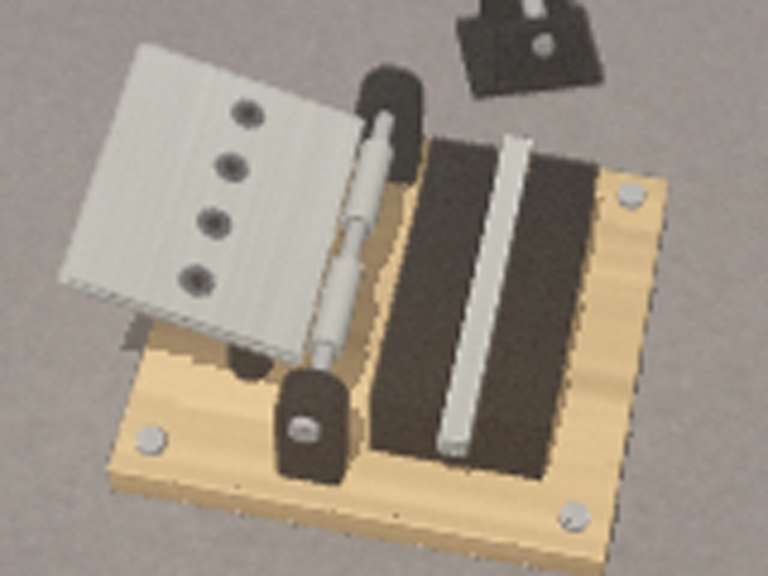

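Run:
```python
from h import *
import pickle
t,s=pickle.load(open("s0.pkl","rb"))
T=lambda L:(np.array(L,float)+.5)/4.8-.5+[210,190]
S=lambda L:(np.array(L,float)+.5)/4.8-.5+[205,115]
np.set_printoptions(precision=1,suppress=True)
B=onz(t,T([(79,107),(599,92),(621,596),(90,612)]),18);print("board top",B, np.linalg.norm(np.roll(B,-1,0)-B,axis=1))
B2=onz(s,S([(665,180),(108,470),(603,562)]),18);print("board scene",B2)
print("pin ends tri",tri(t,T([(392,135),(406,562)]),s,S([(318,400),(390,85)])))
print("pin top z62", onz(t,T([(392,97),(408,605)]),62))
F=tri(t,T([(690,158),(708,516),(415,178),(428,518)]),s,S([(62,282),(143,43),(298,360),(362,120)]));print("tmpl corners",F)
print("bushes",tri(t,T([(545,218),(548,300),(551,382),(555,465)]),s,S([(197,281),(214,223),(231,167),(248,114)])))
print("bar",onz(t,T([(240,142),(250,558)]),56))
```

```text
board top [[597.1 197.5  18. ]
 [606.5  -1.   18. ]
 [417.8 -10.8  18. ]
 [407.2 186.7  18. ]] [198.7 189.  197.8 190.2]
board scene [[408.8 188.6  18. ]
 [608.1   2.   18. ]
 [598.1 199.4  18. ]]
pin ends tri [[582.6  79.6  62.6   4.6]
 [434.6  70.7  74.2   2.2]]
pin top z62 [[596.9  77.6  62. ]
 [418.8  68.6  62. ]]
tmpl corners [[573.3 -22.3  90.7   3.9]
 [453.4 -28.8  92.2   3.4]
 [567.7  69.4  64.2   1. ]
 [449.1  63.   66.3   1.5]]
bushes [[553.   25.1  80.4   2. ]
 [525.   23.5  80.5   1.5]
 [497.1  22.1  80.9   1.4]
 [469.   20.6  80.3   1.8]]
bar [[580.4 132.   56. ]
 [433.  124.4  56. ]]
```

```bash
cat >> h.py <<'E'
JO=np.array([508.,73.1,0.]); JX=np.array([-.05,.99875,0]); JY=np.array([-.99875,-.05,0])
def toolR(alpha):  # alpha = pitch below horizontal (deg), pointing to jig +x ; 90 = down
    a=np.radians(alpha); y=JX*np.cos(a)-np.array([0,0,1])*np.sin(a); x=-JY; z=np.cross(x,y)
    return np.c_[x,y,z]
def tip(jx,z,jy=0,alpha=90): # TCP position with fingertip at jig (jx,jy), height z
    M=toolR(alpha); return JO+JX*jx+JY*jy+[0,0,z]-8*M[:,1]
def row(o,p,M):
    A=R.from_euler("xyz",o["eef_rot"]).as_matrix()
    d=A.T@(np.array(p)-o["eef_pos"]); w=R.from_matrix(A.T@M).as_rotvec()
    return np.r_[d/250,w/np.pi]
E
python3 -m inch '[[-0.95,0,-0.91,0,0.393,0],[-0.95,0,-0.91,0,0.393,0],[-0.95,0,-0.91,0,0.393,0],[-0.95,0,-0.91,0,0.393,0],[-0.95,0,-0.91,0,0.393,0],[-0.95,0,-0.91,0,0.393,0],[-0.95,0,-0.91,0,0.393,0]]' 1 20
python3 - <<'E'
from plant import r
from h import *
np.set_printoptions(precision=3,suppress=True)
o=r.get_obs();print(o["joint_positions"],row(o,[513,-150,240],toolR(90)))
E
```

```text
t: 1.12
eef_pos: [314.0, 258.2, 239.5]
eef_rot: [-1.571, -0.0, 0.043]
wrist_force: [-0.6, 0.9, -0.2]
gripper_width: -0.006
[ 0.66   0.051  1.909 -0.     1.181  0.617] [ 0.725 -0.002 -1.666 -0.    -0.002  0.   ]
```

```bash
python3 -m inch '[[0.72,0,-1,0,0,0],[0.72,0,-1,0,0,0],[0.72,0,-1,0,0,0],[0.72,0,-1,0,0,0],[0.72,0,-1,0,0,0],[0.72,0,-1,0,0,0]]'
python3 -m inch '[[0,0,-0.7,0.06,0,0],[0,0,-0.7,0.11,0,0],[0,0,-0.7,0.16,0,0],[0,0,-0.7,0.16,0,0]]'
python3 - <<'E'
from plant import r
from h import *
np.set_printoptions(precision=3,suppress=True)
o=r.get_obs();print(o["joint_positions"],o["eef_pos"],o["eef_rot"],row(o,tip(-125,200,0,15),toolR(15)))
print(np.degrees(np.arcsin(-R.from_euler("xyz",o["eef_rot"]).as_matrix()[2,1])))
E
```

```text
t: 1.88
eef_pos: [507.7, 16.2, 238.8]
eef_rot: [-1.571, -0.0, 0.045]
wrist_force: [-0.5, 0.8, -0.3]
gripper_width: -0.0
t: 2.38
eef_pos: [514.0, -161.1, 236.7]
eef_rot: [-1.067, 0.004, 0.041]
wrist_force: [-0.4, 0.9, -0.5]
gripper_width: 0.001
[-0.557  0.397  1.553  0.41   1.502 -0.69 ] [ 514.033 -161.078  236.71 ] [-1.067  0.004  0.041] [ 0.02   0.317  0.289  0.256 -0.003  0.001]
61.114571605262924
```

```bash
python3 -m inch '[[0.01,0.02,0.02,0.06,0,0],[0.02,0.06,0.05,0.11,0,0],[0.02,0.1,0.1,0.16,0,0],[0.02,0.14,0.14,0.21,0,0],[0.02,0.16,0.14,0.255,0,0],[0.02,0.16,0.14,0.255,0,0],[0.02,0.16,0.14,0.255,0,0]]'
python3 - <<'E'
from plant import r
from h import *
np.set_printoptions(precision=3,suppress=True)
o=r.get_obs();print(o["joint_positions"],o["eef_pos"],o["eef_rot"])
for p in [(-140,62),(-85,62)]: print(row(o,tip(*p,0,15),toolR(15)))
s=r.snapshot("scene");crop(s,100,60,320,240,2.4,"pics/s2.png")
s=r.snapshot("wrist");crop(s,0,0,560,420,1,"pics/w2.png")
E
```

```text
t: 3.25
eef_pos: [517.3, -104.5, 222.1]
eef_rot: [-0.27, -0.001, 0.052]
wrist_force: [0.1, 0.2, 0.5]
gripper_width: 0.001
[-0.665  0.681  1.615  0.865  1.873 -0.94 ] [ 517.306 -104.515  222.054] [-0.27  -0.001  0.052]
[-0.002  0.284 -0.577  0.002  0.001 -0.001]
[-0.002  0.497 -0.518  0.002  0.001 -0.001]
```

View pics/s2.png

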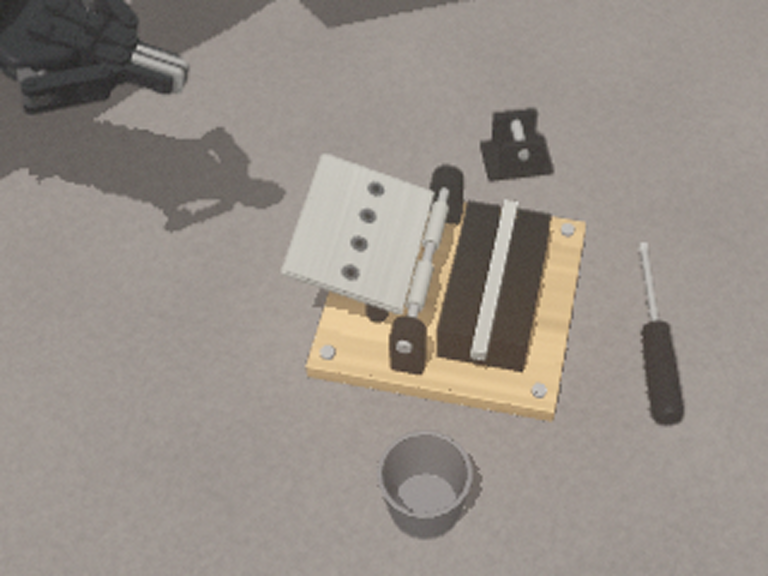

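View pics/w2.png

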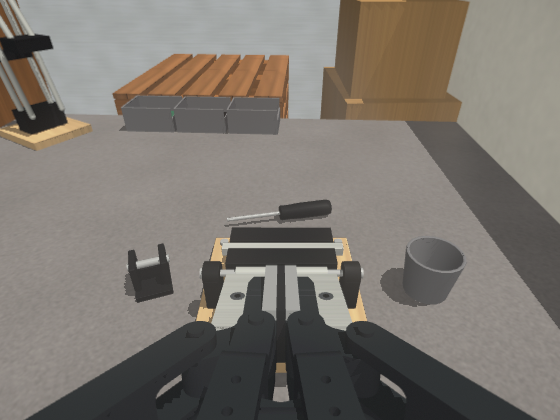

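The wrist view shows the tool centred on the jig and level; the edge is ahead at about (280,300). I'll lower it short of the edge now.

```bash
python3 -m inch '[[0,0.07,-0.14,0,0,0],[0,0.14,-0.29,0,0,0],[0,0.21,-0.43,0,0,0],[0,0.28,-0.577,0,0,0],[0,0.28,-0.577,0,0,0],[0,0.28,-0.577,0,0,0]]'
python3 - <<'E'
from plant import r
from h import *
np.set_printoptions(precision=3,suppress=True)
o=r.get_obs();print(o["joint_positions"],o["eef_pos"],o["eef_rot"],o["wrist_force"])
for p in [(-85,62),(-85,75)]: print(row(o,tip(*p,0,15),toolR(15)))
s=r.snapshot("scene");crop(s,150,90,220,165,3.6,"pics/s3.png")
s=r.snapshot("wrist");crop(s,0,0,560,420,1,"pics/w3.png")
E
```

```text
t: 4.1
eef_pos: [516.3, -76.5, 65.3]
eef_rot: [-0.268, -0.003, 0.051]
wrist_force: [0.7, -0.2, -0.0]
gripper_width: 0.002
[-0.633  0.88   1.718  0.85   1.659 -1.159] [516.326 -76.521  65.304] [-0.268 -0.003  0.051] [ 0.704 -0.23  -0.015]
[-0.003  0.222  0.056  0.002  0.001  0.   ]
[-0.003  0.208  0.106  0.002  0.001  0.   ]
```

View pics/s3.png

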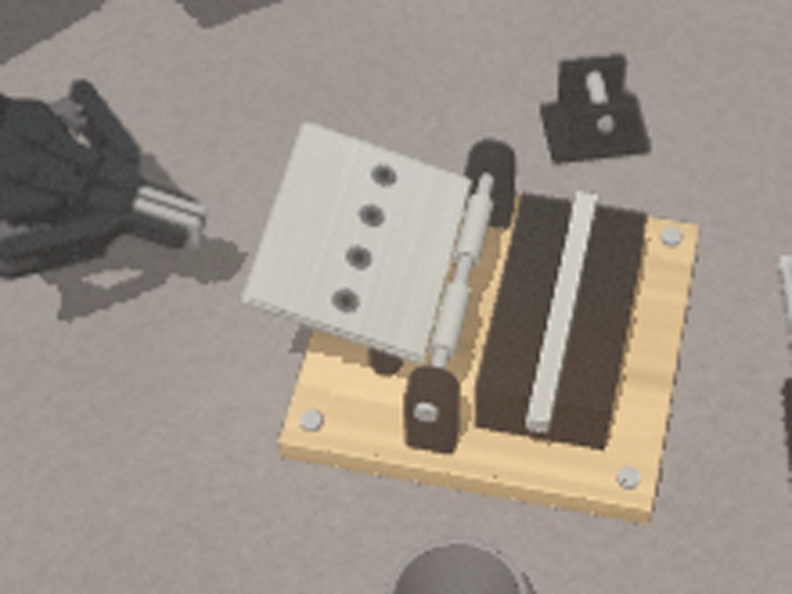

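View pics/w3.png

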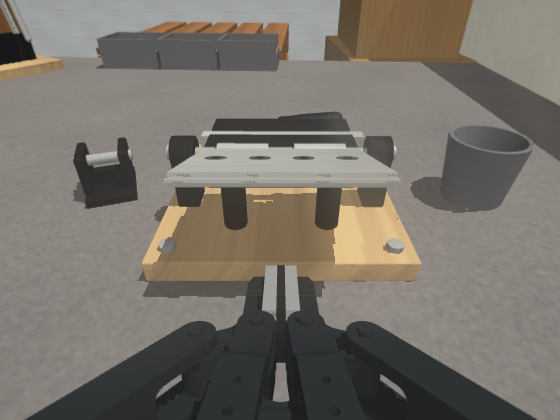

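```bash
python3 -m inch '[[0,0.055,0.014,0,0,0],[0,0.11,0.028,0,0,0],[0,0.165,0.042,0,0,0],[0,0.215,0.056,0,0,0],[0,0.215,0.056,0,0,0],[0,0.215,0.056,0,0,0]]'
cat >> h.py <<'E'
def arc(th,al,rho=90,half=11):
    t=np.radians(th); C=JO+[0,0,62]+JX*(-rho*np.cos(t))+np.array([0,0,rho*np.sin(t)]) + 4*(-np.sin(t)*JX-np.cos(t)*np.array([0,0,1]))
    M=toolR(al); return C-half*M[:,2]-8*M[:,1],M
def ALF(th): return 15 if th<40 else 15+75*(th-40)/140
E
python3 - <<'E'
from plant import r
from h import *
np.set_printoptions(precision=3,suppress=True)
o=r.get_obs();print(o["joint_positions"],o["eef_pos"],o["eef_rot"],o["wrist_force"])
for th in range(8,60,4): print(th,row(o,*arc(th,ALF(th))))
s=r.snapshot("wrist");crop(s,0,0,560,420,1,"pics/w4.png")
E
```

```text
t: 4.95
eef_pos: [512.9, -20.8, 62.8]
eef_rot: [-0.267, -0.0, 0.05]
wrist_force: [0.3, 0.4, -0.7]
gripper_width: 0.003
[-0.563  0.859  1.806  0.909  1.591 -1.186] [512.943 -20.766  62.77 ] [-0.267 -0.     0.05 ] [ 0.306  0.358 -0.706]
8 [-0.001 -0.023 -0.01   0.002  0.    -0.   ]
12 [-0.001 -0.027  0.015  0.002  0.    -0.   ]
16 [-0.001 -0.028  0.04   0.002  0.    -0.   ]
20 [-0.001 -0.028  0.066  0.002  0.    -0.   ]
24 [-0.001 -0.027  0.091  0.002  0.    -0.   ]
28 [-0.001 -0.023  0.116  0.002  0.    -0.   ]
32 [-0.001 -0.018  0.14   0.002  0.    -0.   ]
36 [-0.001 -0.011  0.164  0.002  0.    -0.   ]
40 [-0.001 -0.002  0.188  0.002  0.    -0.   ]
44 [-0.001  0.007  0.212 -0.01   0.    -0.   ]
48 [-0.001  0.017  0.236 -0.022  0.    -0.   ]
52 [-0.001  0.029  0.258 -0.034  0.    -0.   ]
56 [-0.001  0.042  0.28  -0.046  0.    -0.   ]
```

View pics/w4.png

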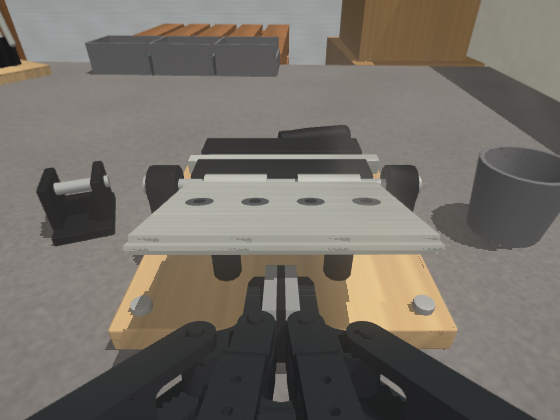

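Run:
```python
from plant import r
from h import *
np.set_printoptions(precision=1,suppress=True)
o=r.get_obs();s=r.snapshot("wrist");print(s["eye"])
M=R.from_euler("xyz",o["eef_rot"]).as_matrix();T=o["eef_pos"]+8*M[:,1]
print(T,proj(s,[T,T+11*M[:,2]]))
for th in (12,16,20):
    t=np.radians(th);print(th,proj(s,JO+[0,0,62]-105*np.cos(t)*JX+[0,0,105*np.sin(t)]))
s=r.snapshot("top");crop(s,210,190,160,140,4.8,"pics/t4.png")
s=r.snapshot("scene");crop(s,205,115,160,120,4.8,"pics/s4.png")
```

```text
[ 517.8 -128.7  176.7]
[512.6 -13.3  60.6] [[281.5 282.3]
 [281.5 260.2]]
12 [[281.  269.1]]
16 [[281.  251.5]]
20 [[281.  232.8]]
```

View pics/t4.png

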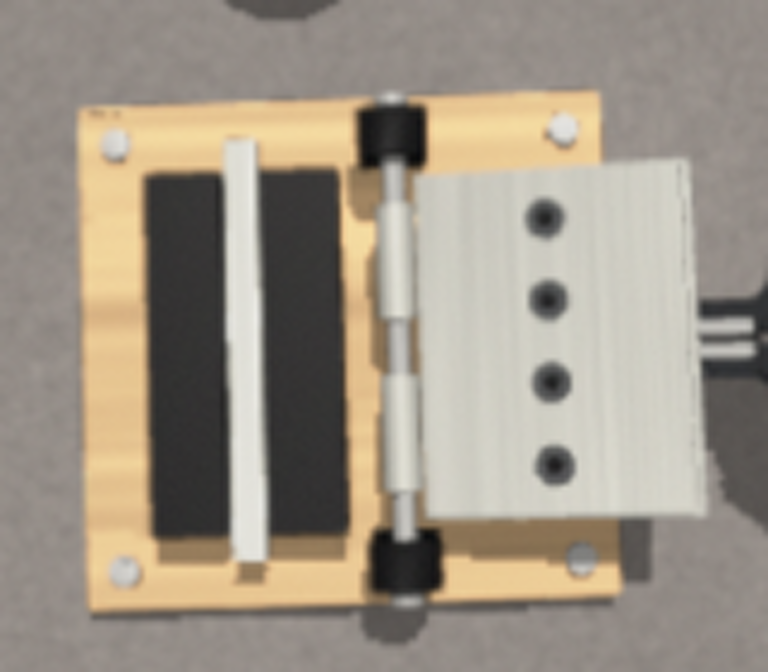

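View pics/s4.png

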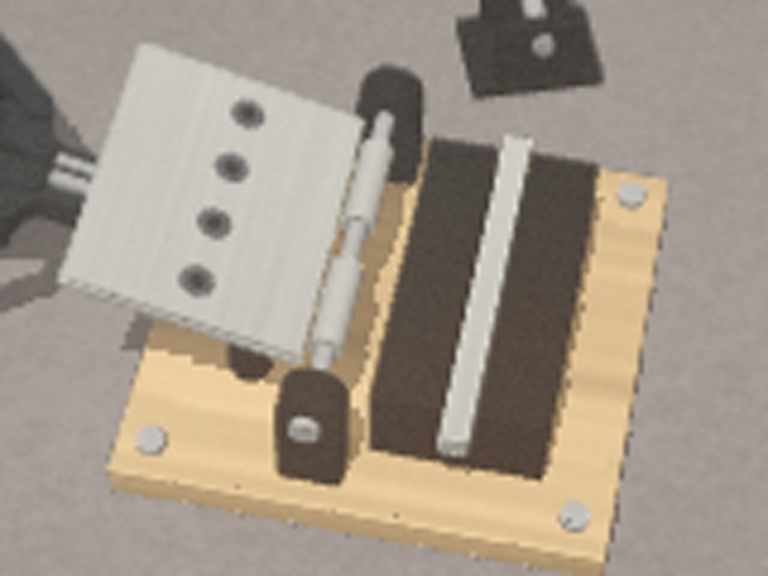

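Both views show the finger tips under the free edge near its middle. In the top view they enter at (700,340), and the wrist projection agrees with a plate angle of about 17°. Now I'll lift along the arc.

```bash
python3 -m inch '[[0,-0.015,0.012,0,0,0],[0,-0.028,0.036,0,0,0],[0,-0.028,0.06,0,0,0],[0,-0.027,0.09,0,0,0],[0,-0.023,0.116,0,0,0],[0,-0.018,0.14,0,0,0],[0,-0.011,0.164,0,0,0],[0,-0.002,0.188,0,0,0]]'
python3 - <<'E'
from plant import r
from h import *
np.set_printoptions(precision=3,suppress=True)
o=r.get_obs();print(o["joint_positions"],o["eef_pos"],o["eef_rot"],o["wrist_force"])
for th in range(40,84,4): print(th,row(o,*arc(th,ALF(th))))
s=r.snapshot("wrist");crop(s,0,0,560,420,1,"pics/w5.png")
E
```

```text
t: 6.15
eef_pos: [512.3, -8.5, 108.7]
eef_rot: [-0.267, -0.0, 0.05]
wrist_force: [-0.0, -3.4, 0.2]
gripper_width: -0.0
[-0.547  0.781  1.818  0.926  1.625 -1.129] [512.251  -8.532 108.736] [-0.267 -0.     0.05 ] [-0.043 -3.439  0.225]
40 [-0.001 -0.001 -0.002  0.002  0.    -0.   ]
44 [-0.001  0.008  0.022 -0.01   0.    -0.   ]
48 [-0.001  0.018  0.045 -0.022  0.    -0.   ]
52 [-0.001  0.03   0.068 -0.034  0.    -0.   ]
56 [-0.001  0.043  0.09  -0.046  0.    -0.   ]
60 [-0.001  0.058  0.11  -0.058  0.    -0.   ]
64 [-0.001  0.074  0.13  -0.07   0.    -0.   ]
68 [-0.001  0.092  0.148 -0.082  0.    -0.   ]
72 [-0.001  0.11   0.165 -0.094  0.    -0.   ]
76 [-0.001  0.13   0.181 -0.106  0.    -0.   ]
80 [-0.001  0.151  0.195 -0.117  0.    -0.   ]
```

View pics/w5.png

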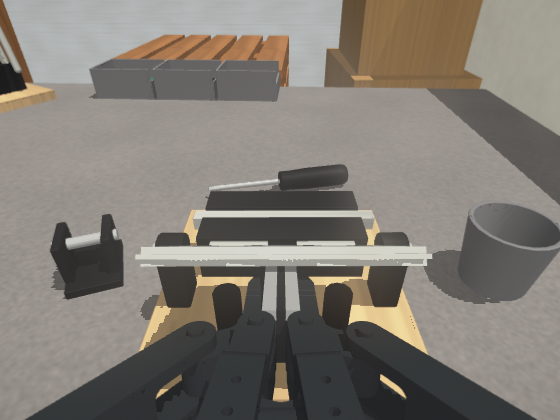

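The plate is now edge-on at row ~255, about 40° up, with a 3.4 N contact force, as expected. I'll continue.

```bash
python3 -m inch '[[0,0.008,0.022,-0.012,0,0],[0,0.018,0.045,-0.024,0,0],[0,0.03,0.068,-0.036,0,0],[0,0.043,0.09,-0.048,0,0],[0,0.058,0.11,-0.06,0,0],[0,0.074,0.13,-0.07,0,0],[0,0.092,0.148,-0.082,0,0],[0,0.11,0.165,-0.094,0,0],[0,0.13,0.181,-0.106,0,0],[0,0.151,0.195,-0.117,0,0]]'
python3 - <<'E'
from plant import r
from h import *
np.set_printoptions(precision=3,suppress=True)
o=r.get_obs();print(o["joint_positions"],o["eef_pos"],o["eef_rot"],o["wrist_force"])
for th in range(80,124,4): print(th,row(o,*arc(th,ALF(th))))
s=r.snapshot("wrist");crop(s,0,0,560,420,1,"pics/w6.png")
s=r.snapshot("scene");crop(s,150,90,220,165,3.6,"pics/s6.png")
E
```

```text
t: 7.45
eef_pos: [509.7, 40.9, 145.8]
eef_rot: [-0.637, -0.0, 0.05]
wrist_force: [-0.8, -2.9, 2.2]
gripper_width: -0.004
[-0.4    0.524  1.867  0.831  1.373 -0.895] [509.727  40.907 145.769] [-0.637 -0.     0.05 ] [-0.765 -2.928  2.161]
80 [-0.    -0.001 -0.     0.     0.     0.   ]
84 [-0.     0.014  0.019 -0.012  0.     0.   ]
88 [-0.     0.031  0.038 -0.024  0.     0.   ]
92 [-0.     0.049  0.055 -0.035  0.     0.   ]
96 [-0.     0.068  0.071 -0.047  0.     0.   ]
100 [-0.     0.088  0.085 -0.059  0.     0.   ]
104 [-0.     0.11   0.098 -0.071  0.     0.   ]
108 [-0.     0.131  0.109 -0.083  0.     0.   ]
112 [-0.     0.154  0.119 -0.095  0.     0.   ]
116 [-0.     0.177  0.127 -0.107  0.     0.   ]
120 [-0.     0.201  0.134 -0.119  0.     0.   ]
```

View pics/w6.png

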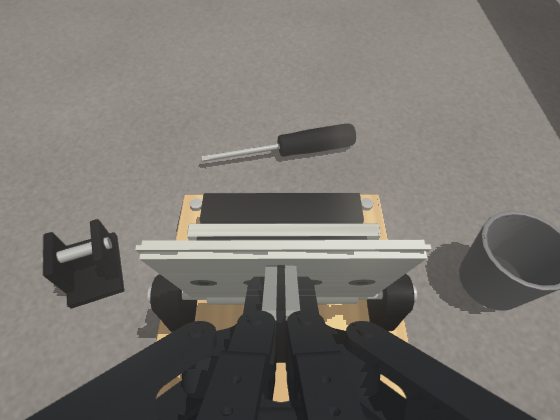

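View pics/s6.png

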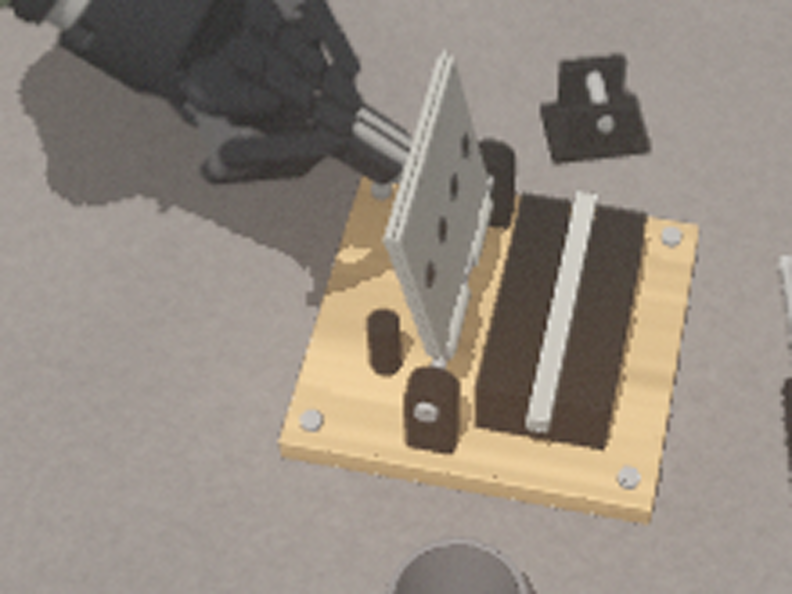

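The template is nearly upright, with its free edge around (420,145) in the scene crop and the fingertips on its back face. I'll carry it over.

```bash
python3 -m inch '[[0,0.014,0.019,-0.012,0,0],[0,0.031,0.038,-0.024,0,0],[0,0.049,0.055,-0.036,0,0],[0,0.068,0.071,-0.048,0,0],[0,0.088,0.085,-0.06,0,0],[0,0.11,0.098,-0.072,0,0],[0,0.131,0.109,-0.084,0,0],[0,0.154,0.119,-0.095,0,0],[0,0.177,0.127,-0.107,0,0],[0,0.201,0.134,-0.119,0,0]]'
python3 - <<'E'
from plant import r
from h import *
np.set_printoptions(precision=3,suppress=True)
o=r.get_obs();print(o["joint_positions"],o["eef_pos"],o["eef_rot"],o["wrist_force"])
for th in range(120,164,4): print(th,row(o,*arc(th,ALF(th))))
s=r.snapshot("scene");crop(s,150,90,220,165,3.6,"pics/s7.png")
E
```

```text
t: 8.8
eef_pos: [506.6, 101.4, 142.7]
eef_rot: [-1.01, -0.0, 0.05]
wrist_force: [-0.9, -0.6, 1.6]
gripper_width: -0.001
[-0.145  0.371  1.895  0.63   1.089 -0.555] [506.624 101.368 142.713] [-1.01 -0.    0.05] [-0.894 -0.553  1.568]
120 [-0.    -0.001 -0.001  0.     0.     0.   ]
124 [-0.     0.019  0.012 -0.012  0.     0.   ]
128 [-0.     0.041  0.024 -0.024  0.     0.   ]
132 [-0.     0.063  0.034 -0.036  0.     0.   ]
136 [-0.     0.085  0.043 -0.048  0.     0.   ]
140 [-0.     0.108  0.05  -0.06   0.     0.   ]
144 [-0.     0.132  0.055 -0.071  0.     0.   ]
148 [-0.     0.156  0.058 -0.083  0.     0.   ]
152 [-0.     0.18   0.06  -0.095  0.     0.   ]
156 [-0.     0.204  0.06  -0.107  0.     0.   ]
160 [-0.     0.227  0.058 -0.119  0.     0.   ]
```

View pics/s7.png

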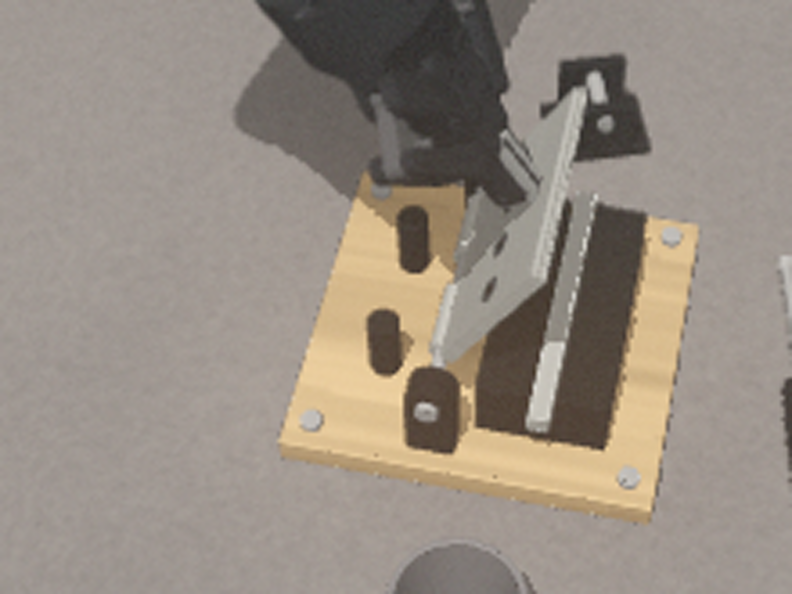

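It is past vertical, leaning at about 120° over the nest, with the bar untouched. Carrying on down to ~156°.

```bash
python3 -m inch '[[0,0.019,0.012,-0.012,0,0],[0,0.041,0.024,-0.024,0,0],[0,0.063,0.034,-0.036,0,0],[0,0.085,0.043,-0.048,0,0],[0,0.108,0.05,-0.06,0,0],[0,0.132,0.055,-0.071,0,0],[0,0.156,0.058,-0.083,0,0],[0,0.18,0.06,-0.095,0,0],[0,0.192,0.06,-0.101,0,0],[0,0.204,0.06,-0.107,0,0]]'
python3 - <<'E'
from plant import r
from h import *
np.set_printoptions(precision=3,suppress=True)
o=r.get_obs();print(o["joint_positions"],o["eef_pos"],o["eef_rot"],o["wrist_force"])
for th in range(156,182,2): print(th,row(o,*arc(th,ALF(th))))
s=r.snapshot("scene");crop(s,150,90,220,165,3.6,"pics/s8.png")
E
```

```text
t: 10.1
eef_pos: [504.6, 140.8, 107.4]
eef_rot: [-1.345, 0.0, 0.05]
wrist_force: [-0.2, -0.0, 2.3]
gripper_width: -0.002
[ 0.117  0.358  1.903  0.292  0.887 -0.119] [504.634 140.842 107.359] [-1.345  0.     0.05 ] [-0.21  -0.036  2.332]
156 [-0.    -0.001  0.001 -0.     0.    -0.   ]
158 [-0.     0.011  0.005 -0.006  0.    -0.   ]
160 [-0.     0.022  0.008 -0.012  0.    -0.   ]
162 [-0.     0.034  0.01  -0.018  0.    -0.   ]
164 [-0.     0.046  0.012 -0.024  0.    -0.   ]
166 [-0.     0.057  0.014 -0.03   0.    -0.   ]
168 [-0.     0.069  0.015 -0.036  0.    -0.   ]
170 [-0.     0.081  0.016 -0.042  0.    -0.   ]
172 [-0.     0.093  0.016 -0.048  0.    -0.   ]
174 [-0.     0.105  0.016 -0.054  0.    -0.   ]
176 [-0.     0.117  0.016 -0.06   0.    -0.   ]
178 [-0.     0.128  0.015 -0.066  0.    -0.   ]
180 [-0.     0.14   0.014 -0.072  0.    -0.   ]
```

View pics/s8.png

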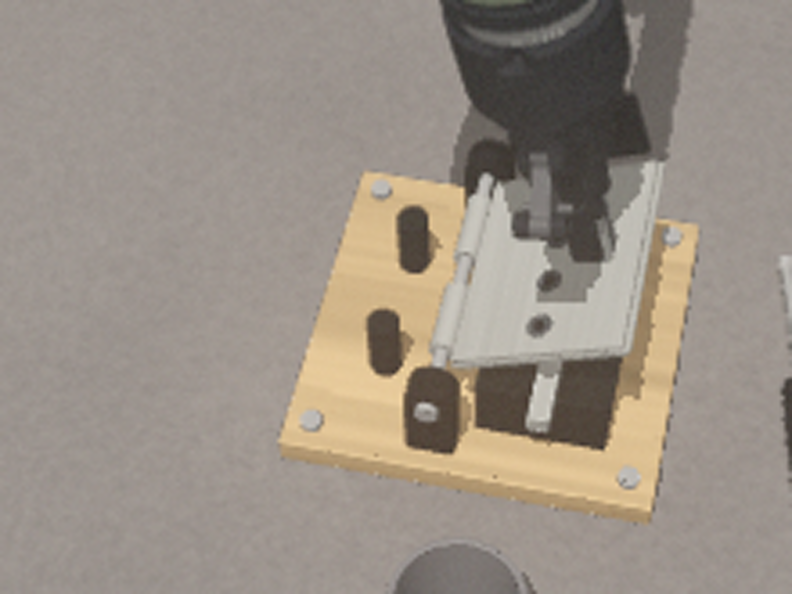

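It is about 25° from flat. I'll slow down for the closing part.

```bash
python3 -m inch '[[0,0.011,0.005,-0.006,0,0],[0,0.022,0.008,-0.012,0,0],[0,0.034,0.01,-0.018,0,0],[0,0.046,0.012,-0.024,0,0],[0,0.057,0.014,-0.03,0,0],[0,0.066,0.015,-0.034,0,0],[0,0.074,0.016,-0.038,0,0],[0,0.081,0.016,-0.042,0,0],[0,0.087,0.016,-0.045,0,0],[0,0.093,0.016,-0.048,0,0]]'
python3 - <<'E'
from plant import r
from h import *
np.set_printoptions(precision=3,suppress=True)
o=r.get_obs();print(o["eef_pos"],o["eef_rot"],o["wrist_force"])
for th in range(172,184,2): print(th,row(o,*arc(th,min(90,ALF(th)))))
E
```

```text
t: 11.4
eef_pos: [504.2, 149.7, 85.6]
eef_rot: [-1.496, 0.0, 0.05]
wrist_force: [-1.3, -0.3, 1.8]
gripper_width: 0.003
[504.171 149.721  85.588] [-1.496  0.     0.05 ] [-1.269 -0.31   1.83 ]
172 [-0.    -0.     0.001 -0.     0.    -0.   ]
174 [-0.     0.012  0.003 -0.006  0.    -0.   ]
176 [-0.     0.023  0.004 -0.012  0.    -0.   ]
178 [-0.     0.035  0.005 -0.018  0.    -0.   ]
180 [-0.     0.047  0.006 -0.024  0.    -0.   ]
182 [-0.     0.059  0.005 -0.024  0.    -0.   ]
```

```bash
python3 -m inch '[[0,0.004,0.001,-0.002,0,0],[0,0.008,0.002,-0.004,0,0],[0,0.012,0.003,-0.006,0,0],[0,0.016,0.003,-0.008,0,0],[0,0.02,0.004,-0.01,0,0],[0,0.024,0.004,-0.012,0,0],[0,0.028,0.005,-0.014,0,0],[0,0.032,0.005,-0.016,0,0],[0,0.036,0.006,-0.018,0,0],[0,0.038,0.006,-0.02,0,0]]'
python3 -m inch '[[0,0.002,0,-0.001,0,0],[0,0.004,0,-0.002,0,0],[0,0.006,0,-0.003,0,0],[0,0.008,0,-0.004,0,0],[0,0.008,0,-0.004,0,0]]'
python3 - <<'E'
from plant import r
from h import *
o=r.get_obs();print(o["wrist_force"],row(o,*arc(180,90)).round(3))
E
```

```text
t: 12.65
eef_pos: [504.1, 151.9, 76.2]
eef_rot: [-1.559, -0.0, 0.05]
wrist_force: [0.3, -0.4, 1.0]
gripper_width: -0.004
t: 13.28
eef_pos: [504.1, 152.0, 74.2]
eef_rot: [-1.571, -0.0, 0.05]
wrist_force: [0.0, 0.6, 1.3]
gripper_width: -0.002
[0.01309708 0.55826213 1.32044762] [-0.     0.001  0.    -0.     0.     0.   ]
```

```bash
python3 -m inch '[[0,0.002,0,0,0,0],[0,0.004,0,0,0,0],[0,0.006,0,0,0,0],[0,0.006,0,0,0,0]]'
python3 - <<'E'
from plant import r
from h import *
s=r.snapshot("scene");crop(s,150,90,220,165,3.6,"pics/s9.png")
E
```

```text
t: 13.78
eef_pos: [504.2, 152.0, 73.9]
eef_rot: [-1.57, -0.001, 0.05]
wrist_force: [-3.0, 1.2, 10.8]
gripper_width: 0.001
```

View pics/s9.png

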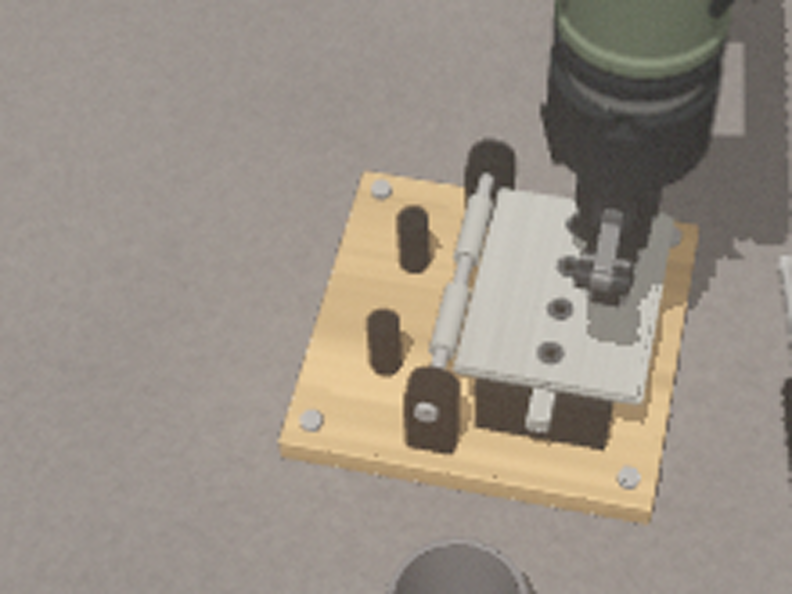

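Force jumped to 10.8 N with the tip at z≈65.9, where the flat plate's top should be (66), so it is on the stop. I'll press a little more to confirm, then lift off gently.

```bash
python3 -m inch '[[0,0.003,0,0,0,0],[0,0.005,0,0,0,0],[0,0.005,0,0,0,0],[0,0.005,0,0,0,0]]'
python3 -m inch '[[0,-0.01,0,0,0,0],[0,-0.03,0,0,0,0],[0,-0.1,0,0,0,0],[0,-0.3,0,0,0,0],[0,-0.5,0,0,0,0],[0,-0.7,0,0,0,0],[0,-0.7,0,0,0,0]]'
python3 -m inch '[[-0.1,0,-0.24,0,0,0],[-0.2,0,-0.48,0,0,0],[-0.2,0,-0.72,0,0,0],[-0.2,0,-0.95,0,0,0],[-0.2,0,-0.95,0,0,0],[-0.2,0,-0.95,0,0,0]]'
python3 - <<'E'
from plant import r
from h import *
np.set_printoptions(precision=1,suppress=True)
s=r.snapshot("scene");crop(s,150,90,220,165,3.6,"pics/s10.png")
t=r.snapshot("top");crop(t,160,120,200,150*1,4,"pics/t10.png")
import pickle;pickle.dump((t,s),open("s1.pkl","wb"))
for th in (176,180):
    q=np.radians(th);P=[JO+[0,0,62]-105*np.cos(q)*JX+[0,0,105*np.sin(q)]+k*JY for k in(-60,60)]
    print(th,(proj(s,P)-[150,90])*3.6,(proj(t,P)-[160,120])*4)
E
```

```text
t: 14.32
eef_pos: [504.2, 152.0, 73.9]
eef_rot: [-1.57, -0.001, 0.05]
wrist_force: [-6.1, -0.2, 17.2]
gripper_width: 0.001
t: 15.2
eef_pos: [506.2, 152.3, 250.6]
eef_rot: [-1.569, -0.009, 0.05]
wrist_force: [0.6, 0.2, -0.3]
gripper_width: 0.0
t: 15.95
eef_pos: [465.5, -87.6, 245.3]
eef_rot: [-1.57, 0.002, 0.049]
wrist_force: [-1.3, -0.7, 0.9]
gripper_width: -0.006
176 [[636.2 392.9]
 [670.  207.9]] [[279.7 432.5]
 [284.2 719.6]]
180 [[635.4 400.6]
 [669.1 216.4]] [[281.9 434.1]
 [286.4 718. ]]
```

View pics/s10.png

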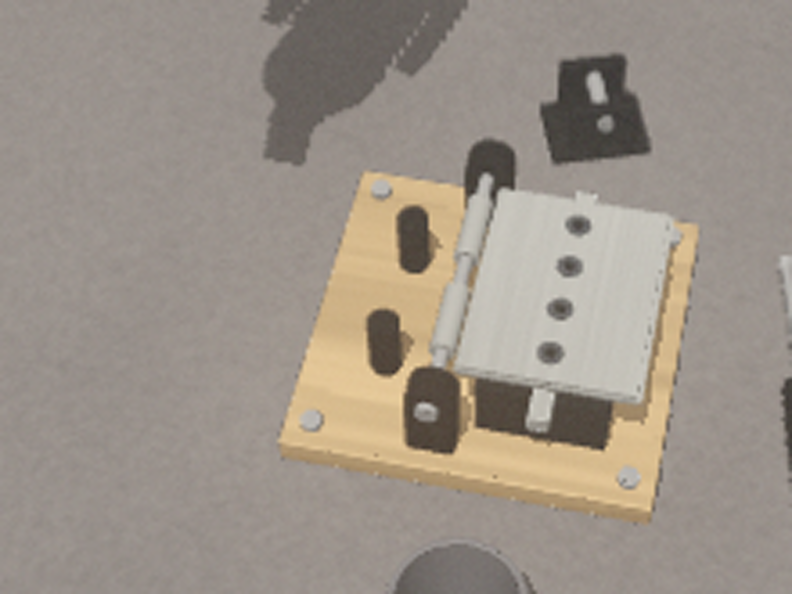

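View pics/t10.png

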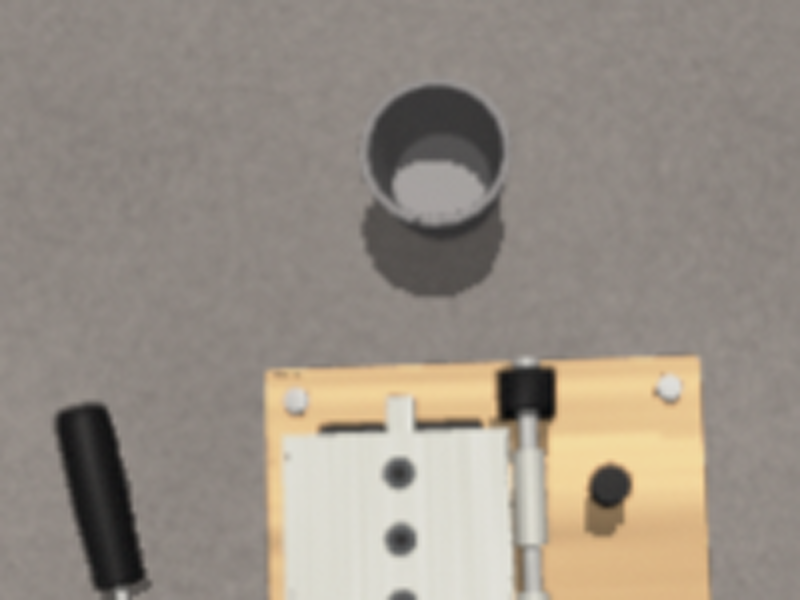

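Run:
```python
import pickle,numpy as np
from plant import r
a=pickle.load(open("s0.pkl","rb"));b=pickle.load(open("s1.pkl","rb"))
d=np.abs(a[0]["frame"].astype(int)-b[0]["frame"]).max(2)>40
for n,(x0,x1,y0,y1) in dict(cup=(245,295,135,205),driver=(165,210,210,320),bracket_=(245,295,335,380),bar_top=(255,270,215,226),bar_bot=(255,272,303,312)).items(): print(n,d[y0:y1,x0:x1].sum())
o=r.get_obs();print(o["t"],o["wrist_force"])
r.job_done()
```

```text
cup 0
driver 0
bracket_ 0
bar_top 0
bar_bot 0
16.05 [-0.44363203  0.14952148  0.18594476]
the job is handed in; nothing more can be done
```

The template now lies flat over the bar in the nest, and I handed the job in at about 16 s. I pushed it with the shut fingertips under the free edge: up, over the hinge, then slowly down on the left. I never gripped it.

**Flat on the nest:** In the final press the tip stopped at z ≈ 65.9 mm, where the top of the flat plate should be 66 mm. The plate did not move further as the force rose from 11 to 17 N. After I lifted off, the free-edge corners in the scene picture were within about 1 pixel of where a flat plate should appear.

**Other objects:** Comparing the top view before and after, no pixels changed around the cup, screwdriver, bracket or the visible bar ends. The gripper was clear of everything, with a wrist force near zero.

No check failed or disagreed.

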